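# Hang the tape bracket on its studs and load the roll

## Task

Take the yellow tape bracket off its wooden block, slip its two keyholes over the brass-headed studs of the blue stand, slide it fully down so that it locks behind the heads, and let go of it. Then put the green roll of tape over the bracket's post, so that it lies flat on the shelf. Leave the bead jar and the striped bowl where they stand.

Things in the scene. Friction and masses are not known exactly. Their poses are not given: they have to be found in the camera images.
- bracket_post (a point): Yellow bracket, loose, 0.2 kg: 6 mm sheet bent to an inverted L, with an upright square aluminium post (18 mm across, 50 mm tall) on its shelf. This grip point is on the post's axis, 25 mm above the shelf's top. z up, x from the post to the upright plate, y left. It starts with its shelf resting on the wooden block, its plate hanging free behind the block; it lifts straight off.
- bracket_shelf (a point): Where the post's axis meets the top face of the bracket's shelf, 25 mm below bracket_post; same axes. The shelf is 6 mm thick, 80 mm wide in y, from 34 mm in front (-x) of this point back to the plate. The plate's mid-plane is at x = +42 mm; it is 6 mm thick, 116 mm wide and hangs down to 95 mm below this point.
- bracket_slots (a point): Mid-point, in the plate, between the two seated shank positions: 42 mm in +x and 53 mm below bracket_post; same axes. Each keyhole, at y = +32 and -32 mm: an eight-sided entry hole 30 mm across with its centre 30 mm below this point, and from it a 13 mm wide slot straight up, closed at the top, where a 10 mm shank comes to rest centred at this height.
- stand_studs (a point): Fixed stand with blue board. Mid-point between its two studs (at y = +32, -32 mm), 105 mm above the worktop, half-way along their shanks. x points into the board, square to its face (x = +5 mm); z up. Shanks 10 mm thick, 10 mm long; brass heads 22 mm across, from x = -5 to -10 mm. Seated, bracket_slots meets this point, axes alike (play 2 mm in x, 1.5 mm in y; leans up to 0.06 rad).
- stand_top (a point): Middle of the top edge of the stand's blue board (150 mm wide, 14 mm thick), 125 mm above the worktop, so 8 mm lower than the shelf's top face of the hung bracket. The steel foot is 110 x 160 x 12 mm. Same axes as stand_studs.
- tape_mid (a point): Centre, half-way up, of the loose roll of green tape lying flat: 64 mm outside diameter, 26 mm tall, bore 34 mm, 0.09 kg, cardboard core. z up along its axis.
- block_top (a point): Centre of the cork top of the fixed wooden block, 62 x 66 mm, 100 mm tall, on which the bracket sits at the start.
- jar_mid (a point): Centre of a loose bead jar with a black lid, 38 mm across, 46 mm tall; not to be disturbed.
- bowl_mid (a point): Centre, half-way up, of a loose striped bowl, 110 mm across, 49 mm tall; not to be disturbed.
Mind the look-alikes: they are no part of the job. Of the things shaped like the part that bears bracket_post, the yellow one is meant.

How it is judged:
By the outcome, as a careful person would: the job done as asked, in the order asked, and still so for the second after the job is handed in, with the robot touching nothing.
It also fails if it takes over 69 s, if anything falls off the work surface, if the arm or the gripper's body presses on something with over 40 N, if the wrist force passes 120 N, or if a joint passes its speed limit or range.

## Robot

A 6-joint arm with a two-finger parallel gripper is mounted at the origin on a cart in front of the work surface, level with it; the furniture and walls round the work are solid. World frame = base frame: x ahead of the robot, y to its left, z up, the work surface at z = 0. Lengths are in mm, angles in rad, forces in N, time in s.
With the tool pointing down it reaches from about 350 to 875 mm from the base axis. Payload 4.2 kg.
Tool frame: the origin (TCP) lies midway between the tips of the shut fingers; the grasp point (between the pads) lies 19 mm behind it; z points along the fingers, y is the line along which they close (so a half turn about z gives the same grasp; the last joint's range is limited). The gripper opens to 85 mm and grips with 20 to 120 N. Pads are 22 mm wide; open, the fingers measure 114 mm over their backs; the gripper's body (76 mm by 85 mm) begins 54 mm behind the grasp point. The pads swing forward as they close: fully open they stand 13 mm farther back than shut.
Start: joints at [-1.09, 0.385, 0.008, 0, -1.194, -0.259], TCP at [137.509, -609.664, 231.312] pointing down, gripper open.
Joint ranges: [-3.14, 3.14], [-1.21, 2.06], [-1.07, 1.41], [-3.16, 2.05], [-2.99, -0.16], [-3.1, 3.1]. Speed limits (rad/s): [2.79, 2.79, 3.14, 3.14, 3.14, 3.14].

## Interface

Orientations are given as a rotation vector (axis times angle).
In Python, from cell import arm, viewer, workorder gives the robot as it stands.
- The arm moves only by the tool jog_arm, never from a script. Its argument "moves" is one flat list of numbers, 6 for each row, row after row: the shift along the tool's x, y, z in mm, then the turn, a rotation vector about the tool's x, y, z in rad. A call has 1 to 8 rows; each row is the pose to reach, as a shift and turn from the pose commanded when the call began, along the tool's axes at that moment; what a row does not reach only later rows make up. A row lasts 1/12 s, in which the tool goes at most 41.7 mm and 7.16 degrees, less where a joint would pass 70% of its speed; a pose out of reach is approached as far as the arm can. A call with a gripper value outside its range is refused whole. "fingers" is the closure, from 0 (fully open) to 1 (shut), set as the call begins (left out, the last holds). The fingers move at their own pace and stop on an object; "force" is the grip in N (left out, the last holds). Time passes only in rows, so rows that repeat a pose let the fingers close. It gives the time, the measured TCP pose, the force, the opening and the grip force at its end, in the units of the state.
- arm.get_obs(): the state, without advancing time (a new reading comes with each control period).
- viewer.grab_frame(name): name is "scene" or "top" or "wrist"; returns a dict with "pixels" (400x640x3 uint8, red, green, blue), "z_map" (400x640 float32, mm along the optical axis (not along the pixel's ray), 0 where there is no reading), "camera_matrix" (3x3 intrinsics, pixels), "dist_coeffs" ([k1, k2, p1, p2, k3] as OpenCV has them; the pictures are not rectified), "xyz" and "rotation" of the camera in the world; the wrist camera has in their place "T_tool_cam" (4x4, takes a point from camera to tool coordinates, whose origin is the TCP and whose axes are the flange's). Camera axes: x right, y down, z forward; pixel columns grow to the right and rows downward; lengths in mm; the calibration is good to about 2 mm. A picture is of the moment at which its call begins: read the wrist's pose just before it.
- workorder.hand_in(): hands the job in; it is judged then, once.
The state is a dict: "t": time; "qpos": joint angles; "joint_vel": joint speeds; "effort": joint torques, N m; "eef_pos": TCP position; "orientation": TCP orientation; "ft_force": force on the tool from outside, world axes, zero at the start; "moment": the same for the moment, N m; "width": finger opening in mm; "grip_force": force on a finger pad.
Only numpy, scipy, OpenCV 4.12 (cv2) and the standard library are available. Lean on these libraries where they do the work, as an engineer would, in place of code of your own. Each camera call takes 0.05 s, during which the arm holds its last target. There are 200 camera calls.

## Working session

There is one attempt and no reset: what is moved stays moved. The work goes in short steps, Python scripts to look and compute and a tool call to move; the robot and the scene stay as the last step left them, time stands still between calls to the robot, and variables do not carry over. Pictures are saved under pics/ and viewed, at most 10 in all, crops included, and the job is handed in when it is done.

Besides the shell and the picture viewer there is one more tool, called after "Request:" as name(argument=value, ...) on one line, values as JSON. jog_arm: Moves the arm, as the interface text tells. Its arguments: {"type":"object","properties":{"moves":{"type":"array"},"fingers":{"type":"number"},"force":{"type":"number"}},"required":["moves"]}

```bash
ls; mkdir -p pics; cat > h.py <<'E'
import numpy as np, cv2
from cell import arm, viewer, workorder
from scipy.spatial.transform import Rotation as R
def grab(n):
    o=arm.get_obs(); f=viewer.grab_frame(n)
    if n=='wrist':
        T=np.eye(4);T[:3,:3]=R.from_rotvec(o['orientation']).as_matrix();T[:3,3]=o['eef_pos']
        T=T@np.array(f['T_tool_cam'])
    else:
        T=np.eye(4);r=np.array(f['rotation'],float)
        T[:3,:3]=r if r.shape==(3,3) else R.from_rotvec(r).as_matrix();T[:3,3]=f['xyz']
    f['T']=T; return f
def rays(f,uv):
    uv=np.asarray(uv,float).reshape(-1,1,2)
    p=cv2.undistortPoints(uv,np.array(f['camera_matrix']),np.array(f['dist_coeffs'])).reshape(-1,2)
    return np.c_[p,np.ones(len(p))]
def onplane(f,uv,z):
    d=rays(f,uv)@f['T'][:3,:3].T; o=f['T'][:3,3]
    return o+d*((z-o[2])/d[:,2])[:,None]
def cloud(f):
    v,u=np.mgrid[:400,:640]; d=rays(f,np.c_[u.ravel(),v.ravel()])*f['z_map'].reshape(-1,1)
    return (d@f['T'][:3,:3].T+f['T'][:3,3]).reshape(400,640,3)
def save(f,n,box=None,s=1):
    im=cv2.cvtColor(f['pixels'],cv2.COLOR_RGB2BGR)
    if box: im=im[box[1]:box[3],box[0]:box[2]]
    cv2.imwrite('pics/'+n+'.png',cv2.resize(im,None,fx=s,fy=s,interpolation=cv2.INTER_CUBIC))
def hsv(f): return cv2.cvtColor(f['pixels'],cv2.COLOR_RGB2HSV)
E
python3 - <<'E'
from h import *
for n in('scene','top'):
    f=grab(n); save(f,n+'0'); print(n,f['T'].round(3).tolist(),np.array(f['rotation']).shape, f['camera_matrix'])
    np.savez(n+'0.npz',**{k:f[k] for k in f})
print(arm.get_obs())
E
```

```text
pics
scene [[-0.608, -0.484, 0.629, -371.283], [-0.794, 0.372, -0.481, 669.054], [-0.001, -0.792, -0.61, 1023.014], [0.0, 0.0, 0.0, 1.0]] (3,) [[452.34681384   0.         319.01734786]
 [  0.         452.34681384 205.28831048]
 [  0.           0.           1.        ]]
top [[-0.025, -0.998, 0.052, 467.504], [-0.999, 0.024, -0.025, -24.493], [0.023, -0.053, -0.998, 1152.172], [0.0, 0.0, 0.0, 1.0]] (3,) [[372.94258911   0.         324.321171  ]
 [  0.         372.94258911 194.80357221]
 [  0.           0.           1.        ]]
{'t': 0.1, 'qpos': array([-1.09040875e+00,  3.85503536e-01,  6.73032190e-03, -4.23357986e-04,
       -1.19399028e+00, -2.58579907e-01]), 'joint_vel': array([ 1.95506215e-03, -4.85150811e-04,  3.52077437e-03,  2.11865071e-03,
       -7.29882636e-06, -5.30870386e-04]), 'effort': array([-4.38737352e-04, -3.93318021e+01,  1.88928884e+01,  4.19793248e+00,
       -2.60651737e-03,  1.15297263e-05]), 'eef_pos': array([ 137.37839448, -609.1715467 ,  230.30569173]), 'orientation': array([ 3.47418938e-01, -3.12197644e+00, -3.10437030e-03]), 'ft_force': array([ 0.02285886, -0.11390595, -1.43999137]), 'moment': array([0.00890218, 0.05220682, 0.05365524]), 'grip_force': 0.0, 'width': 85.2562487103254}
```

View pics/scene0.png

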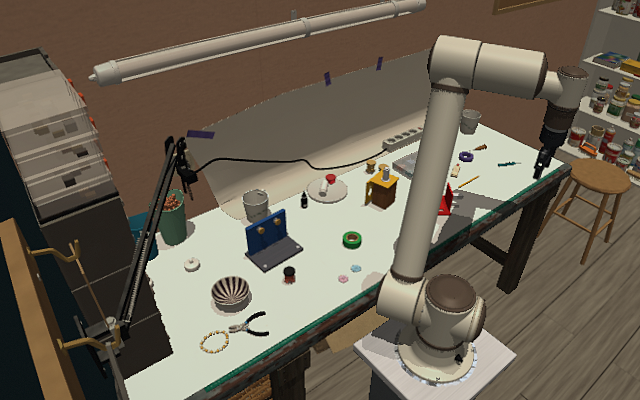

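View pics/top0.png

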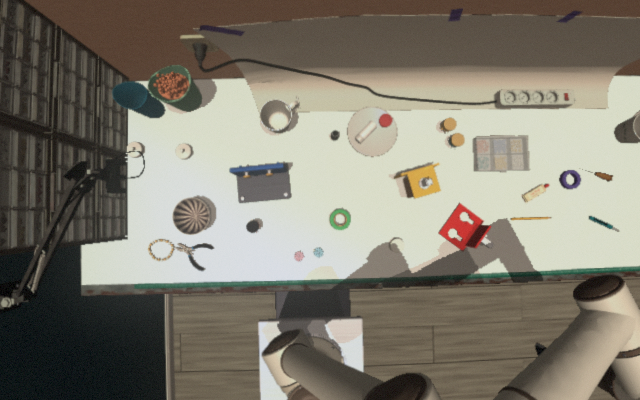

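Scene (pixels in the top view): the yellow bracket is on its block at (418,181). Its look-alike is the red bracket at (465,228). The green roll is at (340,219), with the purple roll at (570,179) as look-alike. The blue stand is at (262,182), the jar at (254,226) and the bowl at (193,215). I choose yellow and green, then check with a close crop and measure.

```bash
python3 - <<'E'
from h import *
ims=[]
for n,boxes in(('top',[(380,145,460,215),(225,150,305,220)]),('scene',[(345,150,425,220),(235,195,315,265)])):
    f=dict(np.load(n+'0.npz')); C=cloud(f); H=hsv(f)
    im=cv2.cvtColor(f['pixels'],cv2.COLOR_RGB2BGR)
    for b in boxes: ims.append(cv2.resize(im[b[1]:b[3],b[0]:b[2]],(400,300),interpolation=cv2.INTER_CUBIC))
    for nm,lo,hi in(('yellow',(18,120,120),(32,255,255)),('green',(55,120,40),(85,255,255)),('blue',(100,120,30),(120,255,255))):
        m=cv2.inRange(H,lo,hi); k,l,s,c=cv2.connectedComponentsWithStats(m)
        for i in range(1,k):
            if s[i,4]>40:
                P=C[l==i]; P=P[(P[:,2]>2)]
                if len(P)<20 or abs(P[:,0].mean()-450)>350: continue
                z=np.percentile(P[:,2],[2,50,98]).round(0)
                T=P[abs(P[:,2]-np.percentile(P[:,2],95))<8]
                r=cv2.minAreaRect(T[:,:2].astype(np.float32))
                print(n,nm,c[i].round(1),s[i],'z',z,'toprect',np.array(r[0]).round(1),np.array(r[1]).round(1),round(r[2],1))
a=np.vstack([np.hstack(ims[:2]),np.hstack(ims[2:])]); cv2.imwrite('pics/crops.png',a)
E
```

```text
top yellow [450.3 123. ] [444 119  11  10  60] z [44. 49. 53.] toprect [ 734.1 -440.9] [29.4 27.9] 32.3
top yellow [457.1 139.4] [452 134  11  12  75] z [37. 41. 46.] toprect [ 685.2 -461.2] [33.5 34.1] 71.2
top yellow [421.8 180.2] [400 164  40  34 645] z [ 74. 106. 110.] toprect [ 554.8 -329.4] [ 78.2 105.6] 15.1
top yellow [529. 218.] [512 217  35   3  56] z [ 2.  6. 10.] toprect [ 438.9 -698.9] [  4.6 115.2] 0.4
scene yellow [632.4  62.6] [623  59  17   9  82] z [42. 53. 60.] toprect [  585.2 -2682.7] [ 98.2 126.3] 7.8
scene yellow [383.  177.7] [367 164  32  24 257] z [ 40. 106. 112.] toprect [ 554.1 -329.4] [ 82.1 108.1] 15.9
scene green [532.8 185.3] [508 169  51  32 164] z [2. 3. 7.] toprect [ 262.  -911.9] [354.6  13.7] 89.3
scene green [351.4 241. ] [343 232  18  17 167] z [ 6. 23. 29.] toprect [450.9 -94.7] [56.4 66.4] 49.6
scene green [286.1 340.7] [204 282 176 110 813] z [   2.    3. 1023.] toprect [145.6  89.3] [5.6 0. ] 115.5
scene blue [265.6 232.4] [ 246  209   41   47 1010] z [ 19.  73. 127.] toprect [601.5 137. ] [ 17.6 149.7] 4.3
```

View pics/crops.png

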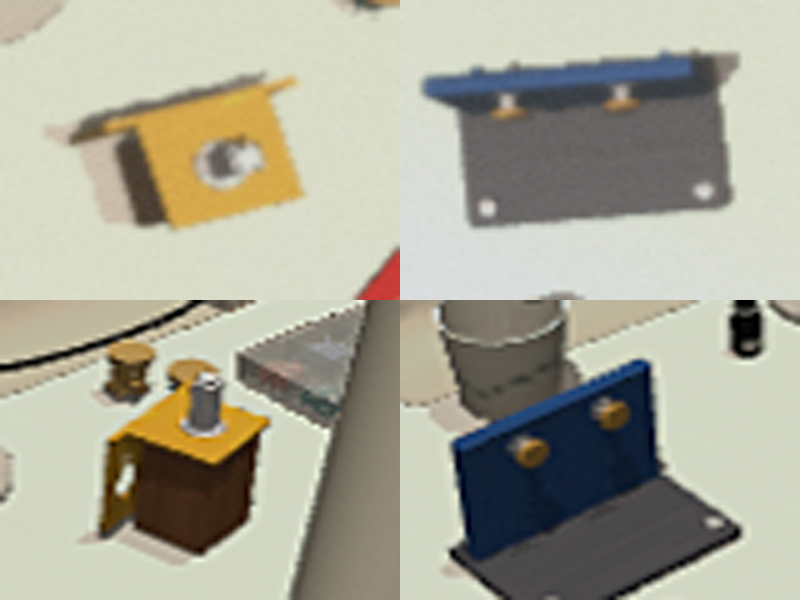

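The crop confirms it: the yellow bracket, plate on its far (+x) side and post up, yawed about 15° at (550,-331). The board is yawed about 4.3° with its studs facing the robot. Next I approach above the bracket and re-measure with the wrist camera.

```bash
cat >> h.py <<'E'
def go(p,yaw,tilt=None):
    """delta to TCP p with tool down, tool y along +-(yaw+90deg); yaw in deg"""
    o=arm.get_obs(); R0=R.from_rotvec(o['orientation'])
    best=None
    for k in(0,180):
        a=np.radians(yaw+k); Y=np.array([-np.sin(a),np.cos(a),0]); Z=np.array([0,0,-1.]); 
        Rt=R.from_matrix(np.c_[np.cross(Y,Z),Y,Z]); d=(R0.inv()*Rt).as_rotvec()
        if best is None or np.linalg.norm(d)<np.linalg.norm(best): best=d
    t=R0.inv().apply(np.array(p,float)-o['eef_pos'])
    print('pos',o['eef_pos'].round(1),'F',o['ft_force'].round(1),'w',round(o['width'],1),'g',o['grip_force'],'q',o['qpos'].round(2))
    print('delta',t.round(1),best.round(4))
E
python3 - <<'E'
from h import *
print(R.from_rotvec(arm.get_obs()['orientation']).as_matrix().round(3), grab('wrist')['T_tool_cam'])
go([540,-328,290],15.1)
E
```

```text
[[-0.976 -0.22  -0.001]
 [-0.22   0.976  0.002]
 [ 0.     0.002 -1.   ]] [[ 2.86196358e-04 -9.58783681e-01 -2.84136887e-01  7.18563498e+01]
 [ 9.99999830e-01  1.30283762e-04  5.67622056e-04  1.27753734e-01]
 [-5.07208342e-04 -2.84137001e-01  9.58783556e-01 -1.41904305e+02]
 [ 0.00000000e+00  0.00000000e+00  0.00000000e+00  1.00000000e+00]]
pos [ 137.4 -609.2  230.4] F [ 0.2  1.  -1.3] w 85.8 g 0.0 q [-1.09  0.39  0.01 -0.   -1.19 -0.26]
delta [-454.6  186.   -59.3] [ 0.0017 -0.0001 -0.0419]
```

Request:
jog_arm(moves=[-37,15,-5,0,0,-0.004,-74,30,-10,0,0,-0.008,-111,45,-15,0,0,-0.012,-148,60,-20,0,0,-0.016,-185,75,-25,0,0,-0.02,-222,90,-30,0,0,-0.024,-259,105,-35,0,0,-0.028,-296,120,-40,0,0,-0.03], fingers=0)

```text
t: 0.82
eef_pos: [401.1, -425.9, 271.4]
orientation: [0.395, -3.117, -0.001]
ft_force: [0.1, -0.2, 0.5]
width: 85.8
grip_force: 0.0
```

Request:
jog_arm(moves=[-36,15,-4,0,0,-0.004,-72,30,-8,0,0,-0.008,-108,45,-12,0,0,-0.012,-144,60,-16,0,0,-0.012,-158,66,-19,0,0,-0.012,-158,66,-19,0,0,-0.012,-158,66,-19,0,0,-0.012,-158,66,-19,0,0,-0.012])

```text
t: 1.48
eef_pos: [535.6, -324.6, 289.9]
orientation: [0.412, -3.113, -0.001]
ft_force: [0.1, 0.1, 0.8]
width: 85.3
grip_force: 0.0
```

```bash
cat > m.py <<'E'
from h import *
import sys
def ymask(f): return cv2.inRange(hsv(f),(15,110,80),(34,255,255))
E
python3 - <<'E'
from m import *
f=grab('wrist'); save(f,'w1'); np.savez('w1.npz',**f)
C=cloud(f); m=ymask(f)>0; k,l,s,c=cv2.connectedComponentsWithStats(m.astype(np.uint8)); i=1+s[1:,4].argmax()
P=C[(l==i)]; T=P[abs(P[:,2]-106)<6]; print(s[i],c[i],len(T),T[:,2].mean(), T[:,2].std())
r=cv2.minAreaRect(T[:,:2].astype(np.float32)); print(r)
Q=C[(abs(C[:,:,2]-155)<6)]; Q=Q[np.hypot(Q[:,0]-550,Q[:,1]+331)<30]; print(len(Q),Q.mean(0),cv2.minAreaRect(Q[:,:2].astype(np.float32)))
go([549.5,-331,112],15.1)
E
```

```text
[ 267  163   93   66 2788] [311.23278336 192.13271162] 2709 105.01518097629689 0.7877951154810234
((555.949462890625, -334.2425231933594), (79.19774627685547, 113.6755599975586), 14.85099983215332)
273 [ 549.99645177 -336.03075814  153.02480847] ((550.8509521484375, -336.1627197265625), (17.763113021850586, 16.92194366455078), 14.676898956298828)
pos [ 535.3 -324.9  290. ] F [-0.7 -1.1  0.3] w 85.5 g 0.0 q [-0.29  0.36  0.11 -0.   -1.33 -1.02]
delta [-12.3  -9.6 178. ] [ 0.0005 -0.0008 -0.0011]
```

View pics/w1.png

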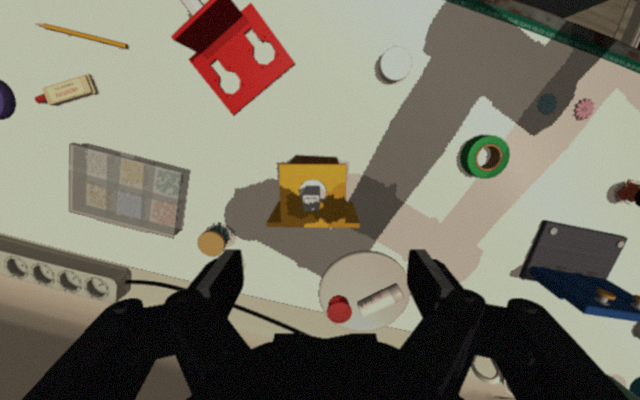

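The wrist view shows the bracket at (311,192) with its post at (312,193) and plate side down, which is world +x. Two measurements agree: post at (550.5,-336), yaw 14.8°, shelf z 105. Now to descend and grip.

Request:
jog_arm(moves=[-12,-14.5,30,0,0,0,-12,-14.5,65,0,0,0,-12,-14.5,100,0,0,0,-12,-14.5,130,0,0,0,-12,-14.5,155,0,0,0,-12,-14.5,170,0,0,0,-12,-14.5,177,0,0,0,-12,-14.5,177,0,0,0])

```text
t: 2.2
eef_pos: [549.9, -335.7, 111.5]
orientation: [0.41, -3.111, -0.003]
ft_force: [-0.3, 0.3, 0.0]
width: 85.3
grip_force: 0.0
```

Request:
jog_arm(moves=[0,0,0,0,0,0,0,0,0,0,0,0,0,0,0,0,0,0,0,0,0,0,0,0,0,0,0,0,0,0,0,0,0,0,0,0,0,0,0,0,0,0,0,0,0,0,0,0], fingers=1, force=80)

```text
t: 2.87
eef_pos: [552.3, -335.3, 114.2]
orientation: [-0.414, 3.113, -0.001]
ft_force: [0.2, 0.2, 4.2]
width: 17.0
grip_force: 78.7
```

Request:
jog_arm(moves=[0,0,-15,0,0,0,0,0,-40,0,0,0,0,0,-70,0,0,0,0,0,-100,0,0,0,0,0,-130,0,0,0,0,0,-160,0,0,0,0,0,-170,0,0,0,0,0,-170,0,0,0])

```text
t: 3.53
eef_pos: [552.8, -335.4, 285.8]
orientation: [-0.413, 3.109, -0.004]
ft_force: [0.6, -0.1, -1.4]
width: 17.1
grip_force: 78.3
```

```bash
python3 - <<'E'
from m import *
f=dict(np.load('w1.npz')); 
# stand from wrist & scene & top views: blue cloud
for n in ('scene','top','w'):
    g=f if n=='w' else dict(np.load(n+'0.npz'))
    C=cloud(g);m=cv2.inRange(hsv(g),(100,100,25),(125,255,255))>0
    P=C[m]; P=P[(np.abs(P[:,0]-600)<90)&(np.abs(P[:,1]-137)<120)&(P[:,2]>10)]
    T=P[abs(P[:,2]-125)<5]; 
    if len(T)>20: print(n,len(T),T[:,2].mean(),cv2.minAreaRect(T[:,:2].astype(np.float32)))
    F=P[(P[:,2]<112)&(P[:,2]>20)]
    if len(F)>50: 
        a=np.linalg.lstsq(np.c_[F[:,1],np.ones(len(F))],F[:,0],rcond=None)[0]; 
        print(' face x at y=137',a[0]*137+a[1],'yaw',np.degrees(np.arctan(-a[0])), len(F))
    # brass heads
    b=cv2.inRange(hsv(g),(10,90,60),(30,255,255))>0
    k=b&(np.abs(C[:,:,2]-105)<20)&(np.abs(C[:,:,0]-590)<40)&(np.abs(C[:,:,1]-137)<80)
    kk,l,s,c=cv2.connectedComponentsWithStats(k.astype(np.uint8))
    for i in range(1,kk):
        if s[i,4]>8: print(' head',c[i].round(1),s[i,4],C[l==i].mean(0).round(1))
m=cv2.inRange(hsv(f),(45,110,40),(85,255,255)); C=cloud(f); P=C[m>0]; P=P[(np.hypot(P[:,0]-460,P[:,1]+95)<60)]; T=P[P[:,2]>21]
print('tape',len(T),T[:,2].mean(),cv2.minEnclosingCircle(T[:,:2].astype(np.float32)))
print(arm.get_obs()['ft_force'])
E
```

```text
scene 159 124.08548502562898 ((601.5880737304688, 135.9203643798828), (17.613428115844727, 147.4682159423828), 4.296454429626465)
 face x at y=137 596.2075442680714 yaw 3.383604218022317 759
 head [277.5 221.6] 28 [585.7 103.2 107.1]
 head [261.  230.2] 34 [582.3 166.6 106.9]
top 175 124.82858937886287 ((601.2432250976562, 135.50662231445312), (9.897422790527344, 142.2994384765625), 3.992370367050171)
 head [269.1 173.8] 13 [584.5 102.7 111.6]
 head [246.1 176. ] 15 [580.2 167.3 109.5]
w 490 123.59699363698601 ((604.6519775390625, 108.10209655761719), (12.915757179260254, 94.71183776855469), 3.6018381118774414)
 face x at y=137 597.9007699732872 yaw 6.065211155748239 1806
 head [607.2 294.9] 90 [587.  102.4 108. ]
 head [638.2 299.5] 13 [582.9 157.2 107.1]
tape 795 25.125739425263802 ((453.79864501953125, -99.75249481201172), 31.243261337280273)
[ 0.63694622 -0.10287614 -1.40262277]
```

```bash
python3 - <<'E'
from m import *
go([480,128,230],4.0)
E
```

```text
pos [ 552.8 -335.4  285.8] F [ 0.6 -0.1 -1.4] w 17.1 g 78.31584334373474 q [-0.3   0.39  0.15  0.   -1.33 -1.01]
delta [-50.4 466.5  54.7] [-0.0026  0.0048  0.1941]
```

Request:
jog_arm(moves=[-2,20,0,0,0,0.01,-6,55,0,0,0,0.03,-10,90,0,0,0,0.05,-14,125,2,0,0,0.07,-18,160,4,0,0,0.09,-22,195,6,0,0,0.11,-26,230,8,0,0,0.13,-30,265,10,0,0,0.15])

```text
t: 4.2
eef_pos: [509.5, -69.7, 269.9]
orientation: [0.176, -3.131, -0.001]
ft_force: [1.0, 0.7, -2.0]
width: 17.0
grip_force: 78.5
```

```bash
python3 - <<'E'
from m import *
go([480,128,230],4.0)
E
```

```text
pos [509.5 -69.7 269.9] F [ 1.   0.7 -2. ] w 17.0 g 78.48654270172119 q [ 0.18  0.17 -0.19 -0.   -1.21 -1.64]
delta [  7.  199.7  40.2] [ 0.001  -0.0058  0.0422]
```

Request:
jog_arm(moves=[1,33,6,0,0,0.01,2,66,12,0,0,0.02,3,100,18,0,0,0.03,5,133,24,0,0,0.04,6,166,30,0,0,0.042,7,190,36,0,0,0.042,7,200,40,0,0,0.042,7,200,40,0,0,0.042])

```text
t: 4.87
eef_pos: [480.0, 127.6, 229.8]
orientation: [0.117, -3.133, 0.003]
ft_force: [0.2, -0.3, -2.5]
width: 16.9
grip_force: 78.6
```

```bash
cat > look.py <<'E'
from m import *
import sys
def fitxy(T): return cv2.minAreaRect(T[:,:2].astype(np.float32))
def look(tag,n='wrist',sv=True):
    f=grab(n); 
    if sv: save(f,tag)
    np.savez(tag+'.npz',**f); C=cloud(f); o=arm.get_obs(); p=o['eef_pos']
    m=(ymask(f)>0); P=C[m]; D=P-p
    T=P[(np.hypot(D[:,0],D[:,1])<85)&(abs(D[:,2]+7)<6)]
    if len(T)>50: print(n,'shelf',len(T),T[:,2].mean().round(2),fitxy(T))
    b=cv2.inRange(hsv(f),(100,90,20),(125,255,255))>0; P=C[b]
    T=P[(abs(P[:,2]-124)<5)&(abs(P[:,0]-600)<60)&(abs(P[:,1]-135)<100)]
    if len(T)>50: print(n,'board',len(T),T[:,2].mean().round(2),fitxy(T))
    return f,C
E
python3 - <<'E'
from look import *
f,C=look('w2'); look('s2','scene',False); look('t2','top',False); go([498,128.5,170],4.0)
E
```

```text
wrist shelf 4939 220.99 ((484.0107116699219, 127.744140625), (78.99263000488281, 79.72172546386719), 3.3886959552764893)
wrist board 378 124.04 ((603.0774536132812, 136.62965393066406), (10.658859252929688, 49.53559494018555), 4.556671619415283)
scene shelf 165 222.9 ((483.52557373046875, 133.41537475585938), (95.68587493896484, 79.93655395507812), 18.967002868652344)
scene board 76 123.75 ((598.5383911132812, 163.08653259277344), (18.357301712036133, 92.86351013183594), 5.759734153747559)
top shelf 274 223.39 ((485.8751220703125, 100.66248321533203), (54.55363464355469, 81.90052795410156), 88.9610824584961)
top board 197 124.68 ((601.5556640625, 134.51589965820312), (12.712268829345703, 144.44349670410156), 4.865647315979004)
pos [481.5 125.6 232.2] F [ 0.1  0.7 -1.7] w 16.6 g 78.54321956634521 q [ 0.58  0.17 -0.29 -0.   -1.11 -2.08]
delta [-16.8   1.8  62.2] [-0.0011 -0.0022  0.0014]
```

View pics/w2.png

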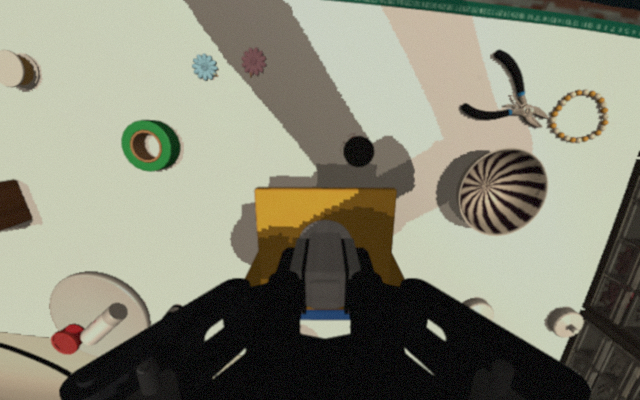

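The wrist view shows the held shelf at about (325,230) with the blue board edge at (325,315) ahead of it. The in-hand pose is right: post under the TCP within 1.5 mm, shelf 9 mm below the TCP. Readings are noisy, so I'll average them. Next is the pre-insertion pose.

Request:
jog_arm(moves=[-6,0.5,15,0,0,0,-12,0.5,35,0,0,0,-18,0.5,50,0,0,0,-18,0.5,59,0,0,0,-18,0.5,59,0,0,0,-18,0.5,59,0,0,0])

```text
t: 5.52
eef_pos: [499.9, 127.3, 174.3]
orientation: [0.111, -3.139, 0.001]
ft_force: [0.4, -0.0, -1.9]
width: 17.0
grip_force: 78.6
```

```bash
cat >> look.py <<'E'
def avg(k=6):
    A=[]
    for _ in range(k): viewer.grab_frame('top'); o=arm.get_obs(); A.append(np.r_[o['eef_pos'],o['orientation'],o['ft_force']])
    A=np.array(A); m=A.mean(0); Rm=R.from_rotvec(m[3:6]).as_matrix()
    print('avg',m[:3].round(2),'sd',A[:,:3].std(0).round(2),'yaw',np.degrees(np.arctan2(-Rm[0,1],Rm[1,1])).round(2),'toolz',Rm[:,2].round(3),'F',m[6:].round(2),'w',o['width'].round(1))
    return m
def stand(m,s=(590.5,134.8),yaw=4.0,off=9):
    "bracket slots in stand frame, from TCP"
    a=np.radians(yaw); d=m[:2]-np.array(s); print('slots-studs x %.1f y %.1f z %.1f'%(d[0]*np.cos(a)+d[1]*np.sin(a)+42,-d[0]*np.sin(a)+d[1]*np.cos(a),m[2]-off-28-105))
E
python3 - <<'E'
from look import *
m=avg(); stand(m)
f,C=look('w3',sv=False); f,C=look('s3','scene',False); save(f,'s3',(220,150,340,270),5); f,C=look('t3','top',False)
save(f,'t3',(215,140,315,240),5)
E
```

```text
Traceback (most recent call last):
  File "look.py", line 19, in avg
    print('avg',m[:3].round(2),'sd',A[:,:3].std(0).round(2),'yaw',np.degrees(np.arctan2(-Rm[0,1],Rm[1,1])).round(2),'toolz',Rm[:,2].round(3),'F',m[6:].round(2),'w',o['width'].round(1))
                                                                                                                                                                    ^^^^^^^^^^^^^^^^
AttributeError: 'float' object has no attribute 'round'
```

```bash
sed -i "s/o\['width'\].round(1))/round(o['width'],1))/; s/Rm=R.from_rotvec(m\[3:6\]).as_matrix()/Rm=R.from_rotvec(A[:,3:6]).mean().as_matrix()/" look.py
python3 - <<'E'
from look import *
m=avg(); stand(m)
f,C=look('w3',sv=False); f,C=look('s3','scene',False); a=f['pixels'][150:270,220:340].copy(); f,C=look('t3','top',False)
b=f['pixels'][130:250,205:325]
cv2.imwrite('pics/st3.png',cv2.resize(cv2.cvtColor(np.hstack([a,b]),cv2.COLOR_RGB2BGR),(800,400),interpolation=cv2.INTER_CUBIC))
E
```

```text
avg [499.96 128.4  174.68] sd [0.06 0.04 0.21] yaw 4.12 toolz [ 0.001  0.    -1.   ] F [-0.38 -0.2  -2.16] w 16.9
slots-studs x -48.8 y -0.1 z 32.7
wrist shelf 5145 165.38 ((504.3851318359375, 128.89358520507812), (79.89547729492188, 79.79225158691406), 3.779348611831665)
wrist board 417 122.43 ((600.2996826171875, 135.6747283935547), (8.135313987731934, 41.63467788696289), 4.402699947357178)
scene shelf 169 165.92 ((501.86041259765625, 137.82752990722656), (82.2729263305664, 96.77825927734375), 4.753834247589111)
scene board 123 123.95 ((599.4172973632812, 158.40927124023438), (18.765344619750977, 104.13306427001953), 4.242983818054199)
top shelf 233 166.28 ((503.90032958984375, 102.53514862060547), (52.10303497314453, 82.17465209960938), 85.25989532470703)
top board 174 124.67 ((601.50439453125, 136.92079162597656), (12.005575180053711, 139.14813232421875), 5.100390434265137)
```

View pics/st3.png

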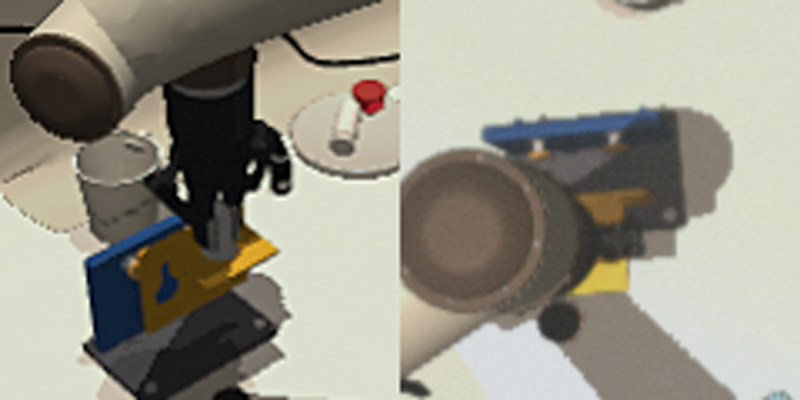

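The crop shows the bracket in front of the stand with its keyhole plate facing the studs. Measured: 48.8 mm short in x, 0 in y, 2.7 mm high. I'll lower it and advance gently.

Request:
jog_arm(moves=[-6,0,1.5,0,0,0,-12,0,2.7,0,0,0,-18,0,2.7,0,0,0,-24,0,2.7,0,0,0,-29,0,2.7,0,0,0,-34,0,2.7,0,0,0,-38,0,2.7,0,0,0,-38,0,2.7,0,0,0])

```text
t: 6.93
eef_pos: [538.7, 131.1, 171.5]
orientation: [-0.112, 3.139, -0.0]
ft_force: [0.6, -0.7, -1.8]
width: 17.0
grip_force: 78.6
```

Request:
jog_arm(moves=[-2,0,0,0,0,0,-4,0,0,0,0,0,-6,0,0,0,0,0,-8,0,0,0,0,0,-9,0,0,0,0,0,-10,0,0,0,0,0,-10,0,0,0,0,0,-10,0,0,0,0,0])

```text
t: 7.6
eef_pos: [547.8, 131.7, 171.6]
orientation: [0.113, -3.14, -0.0]
ft_force: [-0.4, -0.1, -1.3]
width: 17.1
grip_force: 78.6
```

```bash
python3 - <<'E'
from look import *
m=avg(); stand(m); look('w4',sv=False)
E
```

```text
avg [547.71 131.72 171.63] sd [0.01 0.01 0.02] yaw 4.12 toolz [-0. -0. -1.] F [-0.18  0.1  -2.02] w 17.2
slots-studs x -0.9 y -0.1 z 29.6
wrist shelf 6090 162.63 ((551.9337158203125, 132.038818359375), (79.01644134521484, 80.0063247680664), 3.4274137020111084)
```

No contact yet, as expected. I'll feel for the board to fix x.

Request:
jog_arm(moves=[-0.7,0,0,0,0,0,-1.4,0,0,0,0,0,-2,0,0,0,0,0,-2,0,0,0,0,0])

```text
t: 8.28
eef_pos: [549.9, 131.9, 171.6]
orientation: [-0.113, 3.139, 0.0]
ft_force: [-0.0, 0.1, -2.0]
width: 17.1
grip_force: 78.6
```

Request:
jog_arm(moves=[-0.5,0,0,0,0,0,-1,0,0,0,0,0,-1.5,0,0,0,0,0,-1.5,0,0,0,0,0])

```text
t: 8.62
eef_pos: [551.4, 132.0, 171.6]
orientation: [0.113, -3.14, 0.0]
ft_force: [-0.2, 0.4, -2.2]
width: 17.1
grip_force: 78.6
```

Request:
jog_arm(moves=[-0.5,0,0,0,0,0,-1,0,0,0,0,0,-1.5,0,0,0,0,0,-1.5,0,0,0,0,0])

```text
t: 8.95
eef_pos: [552.9, 132.1, 171.6]
orientation: [-0.113, 3.139, 0.0]
ft_force: [-0.2, 0.3, -2.3]
width: 16.7
grip_force: 78.6
```

Request:
jog_arm(moves=[-0.5,0,0,0,0,0,-1,0,0,0,0,0,-1.5,0,0,0,0,0,-1.5,0,0,0,0,0])

```text
t: 9.28
eef_pos: [553.9, 132.1, 171.5]
orientation: [0.113, -3.138, 0.001]
ft_force: [-2.0, -0.6, -1.1]
width: 17.1
grip_force: 78.7
```

Request:
jog_arm(moves=[-0.5,0,0,0,0,0,-1,0,0,0,0,0,-1.5,0,0,0,0,0,-1.5,0,0,0,0,0])

```text
t: 9.62
eef_pos: [554.3, 131.9, 171.2]
orientation: [0.112, -3.136, 0.002]
ft_force: [-5.4, 0.7, 0.6]
width: 17.3
grip_force: 78.9
```

```bash
python3 - <<'E'
from look import *
m=avg(3); stand(m); f,C=look('w5',sv=False)
T=C[(abs(C[:,:,2]-156-57)<8)&(abs(C[:,:,0]-m[0])<20)&(abs(C[:,:,1]-m[1])<20)]
f,C=look('s5','scene',False); a=f['pixels'][150:270,220:340].copy()
cv2.imwrite('pics/s5.png',cv2.resize(cv2.cvtColor(a,cv2.COLOR_RGB2BGR),(600,600),interpolation=cv2.INTER_CUBIC))
E
```

```text
avg [554.25 131.91 171.21] sd [0.01 0.01 0.01] yaw 4.11 toolz [-0.004 -0.001 -1.   ] F [-4.86  0.57  0.31] w 17.1
slots-studs x 5.6 y -0.3 z 29.2
wrist shelf 6447 162.3 ((558.2892456054688, 132.2547607421875), (79.25077819824219, 80.01361846923828), 3.9487247467041016)
wrist board 117 121.79 ((598.57861328125, 136.03750610351562), (3.463883876800537, 147.00454711914062), 4.009109020233154)
scene shelf 133 163.27 ((541.8546752929688, 123.97358703613281), (74.60501861572266, 83.95988464355469), 66.8226089477539)
```

View pics/s5.png

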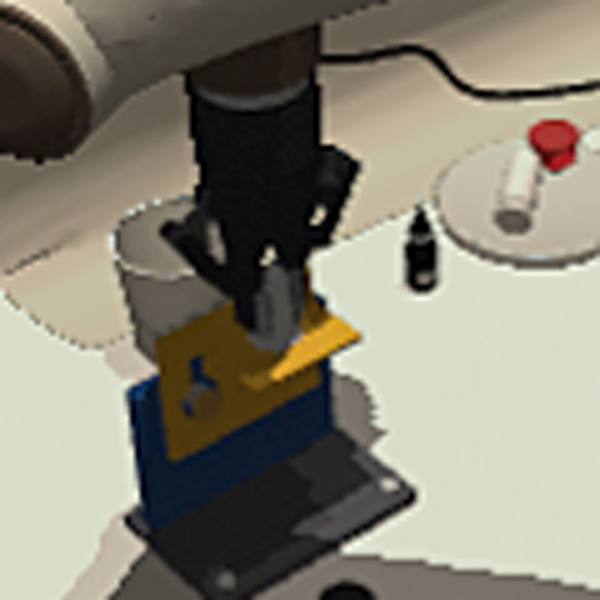

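The brass head shows through the keyhole's entry opening at (205,400). The board touched at TCP x of about 553.5, so I back off 3.7 mm to mid-play and slide down.

Request:
jog_arm(moves=[2,0.5,0,0,0,0,3.7,0.5,0,0,0,0,3.7,0.5,2,0,0,0,3.7,0.5,5,0,0,0,3.7,0.5,8,0,0,0,3.7,0.5,10,0,0,0,3.7,0.5,12,0,0,0,3.7,0.5,12,0,0,0])

```text
t: 10.53
eef_pos: [551.9, 132.4, 158.9]
orientation: [0.113, -3.139, 0.001]
ft_force: [0.7, -0.4, -1.9]
width: 17.2
grip_force: 78.6
```

Request:
jog_arm(moves=[0,0,2,0,0,0,0,0,4,0,0,0,0,0,6,0,0,0,0,0,8,0,0,0,0,0,8,0,0,0])

```text
t: 10.95
eef_pos: [551.7, 132.4, 151.0]
orientation: [0.113, -3.139, 0.0]
ft_force: [0.2, 0.0, -2.6]
width: 17.2
grip_force: 78.6
```

Request:
jog_arm(moves=[0,0,2,0,0,0,0,0,4,0,0,0,0,0,6,0,0,0,0,0,7,0,0,0,0,0,7,0,0,0])

```text
t: 11.37
eef_pos: [551.8, 132.4, 144.2]
orientation: [0.113, -3.139, 0.0]
ft_force: [-0.2, 0.3, -1.7]
width: 17.1
grip_force: 78.6
```

Request:
jog_arm(moves=[0,0,1,0,0,0,0,0,2,0,0,0,0,0,3,0,0,0,0,0,3.5,0,0,0,0,0,3.5,0,0,0])

```text
t: 11.78
eef_pos: [552.1, 132.5, 141.3]
orientation: [-0.113, 3.139, -0.0]
ft_force: [0.2, -0.2, -0.9]
width: 17.1
grip_force: 78.8
```

Request:
jog_arm(moves=[0,0,1,0,0,0,0,0,2,0,0,0,0,0,2,0,0,0])

```text
t: 12.03
eef_pos: [552.2, 132.5, 140.9]
orientation: [-0.114, 3.138, -0.0]
ft_force: [-4.5, -0.8, 7.1]
width: 17.3
grip_force: 80.1
```

```bash
python3 - <<'E'
from look import *
m=avg(3); stand(m,(593.3,135)); f,C=look('w6',sv=False)
E
```

```text
avg [552.14 132.53 140.9 ] sd [0.01 0.01 0.  ] yaw 4.15 toolz [ 0.001 -0.    -1.   ] F [-3.97 -0.22  7.01] w 17.2
slots-studs x 0.8 y 0.4 z -1.1
wrist shelf 7026 131.88 ((556.7615966796875, 132.88400268554688), (79.7999496459961, 80.17601013183594), 3.7527642250061035)
wrist board 294 124.27 ((605.9415893554688, 136.4700927734375), (6.821051597595215, 31.872966766357422), 5.45851469039917)
```

Firm stop: 9 N change, shelf z about 132. It's seated, so I relax, open and retreat upward.

Request:
jog_arm(moves=[0,0,-2,0,0,0,0,0,-2,0,0,0])

```text
t: 12.4
eef_pos: [552.3, 132.7, 141.5]
orientation: [-0.113, 3.138, 0.001]
ft_force: [0.5, 0.3, -2.3]
width: 16.9
grip_force: 78.8
```

Request:
jog_arm(moves=[0,0,0,0,0,0,0,0,0,0,0,0,0,0,0,0,0,0,0,0,0,0,0,0,0,0,0,0,0,0,0,0,0,0,0,0,0,0,0,0,0,0], fingers=0)

```text
t: 12.98
eef_pos: [552.1, 132.6, 141.1]
orientation: [-0.113, 3.14, -0.0]
ft_force: [-0.2, -0.0, 0.0]
width: 85.6
grip_force: 0.0
```

Request:
jog_arm(moves=[0,0,-10,0,0,0,0,0,-30,0,0,0,0,0,-60,0,0,0,0,0,-95,0,0,0,0,0,-125,0,0,0,0,0,-140,0,0,0,0,0,-140,0,0,0,0,0,-140,0,0,0])

```text
t: 13.65
eef_pos: [552.2, 132.7, 282.7]
orientation: [-0.113, 3.137, 0.003]
ft_force: [0.9, -0.6, -1.2]
width: 85.5
grip_force: 0.0
```

```bash
cat >> look.py <<'E'
def rep(tag,save_=True):
    m=avg(3); f,C=look(tag,sv=save_); M=ymask(f)>0
    P=C[M]; T=P[(abs(P[:,2]-132)<7)&(abs(P[:,0]-556)<80)&(abs(P[:,1]-133)<80)]
    if len(T)>50: print('shelf',len(T),T[:,2].mean(),fitxy(T))
    Q=C[(C[:,:,2]>172)&(C[:,:,2]<190)&(abs(C[:,:,0]-552)<35)&(abs(C[:,:,1]-132)<35)]
    if len(Q)>20: print('posttop',len(Q),Q.mean(0),fitxy(Q))
    return f,C
E
python3 - <<'E'
from look import *
f,C=rep('w7'); 
go([455,-98,200],4.0)
E
```

```text
avg [551.41 132.36 280.37] sd [0.12 0.1  0.53] yaw 4.1 toolz [-0.002 -0.    -1.   ] F [-0.29  0.1   0.1 ] w 85.1
wrist board 974 123.99 ((602.7960815429688, 135.90151977539062), (12.051685333251953, 146.14614868164062), 3.977769613265991)
shelf 2474 130.53126587590316 ((556.2918701171875, 124.10509490966797), (79.96822357177734, 95.81741333007812), 2.651094913482666)
posttop 392 [547.11033556 132.04653418 178.45292122] ((547.94775390625, 132.05026245117188), (17.75491714477539, 17.480514526367188), 3.6360063552856445)
pos [551.4 132.3 279.7] F [-0.4  0.  -0.2] w 85.3 g 0.0 q [ 0.52  0.26 -0.06 -0.   -1.26 -2.02]
delta [ 112.4 -222.7   80.2] [-0.001  -0.0028  0.0019]
```

View pics/w7.png

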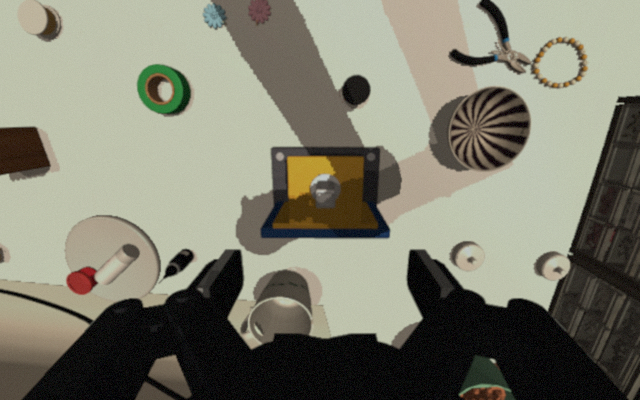

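The bracket hangs level with its post at pixel (325,190), post top at (548,132), and jar and bowl are untouched. Next, the green tape at (162,88).

Request:
jog_arm(moves=[14,-28,0,0,0,0,30,-60,0,0,0,0,46,-92,10,0,0,0,62,-124,25,0,0,0,78,-156,40,0,0,0,94,-188,55,0,0,0,108,-214,70,0,0,0,112,-223,80,0,0,0])

```text
t: 14.52
eef_pos: [452.9, -100.5, 198.9]
orientation: [0.108, -3.135, -0.0]
ft_force: [1.0, 0.3, -0.4]
width: 85.5
grip_force: 0.0
```

Request:
jog_arm(moves=[0,0,0,0,0,0,0,0,0,0,0,0,0,0,0,0,0,0])

```text
t: 14.77
eef_pos: [457.0, -97.6, 201.3]
orientation: [-0.113, 3.139, -0.0]
ft_force: [0.4, -0.4, -0.3]
width: 85.5
grip_force: 0.0
```

```bash
python3 - <<'E'
from look import *
m=avg(3); f,C=look('w8',sv=False)
M=cv2.inRange(hsv(f),(45,110,30),(85,255,255)); P=C[M>0]; P=P[np.hypot(P[:,0]-455,P[:,1]+98)<60]; T=P[P[:,2]>21]
c=cv2.minEnclosingCircle(T[:,:2].astype(np.float32)); print(len(T),T[:,2].mean(),c,fitxy(T))
go([*c[0],60],4.1)
E
```

```text
avg [457.22 -97.24 201.61] sd [0.04 0.09 0.03] yaw 4.19 toolz [ 0.001 -0.    -1.   ] F [0.27 0.64 0.5 ] w 85.5
wrist board 187 123.94 ((607.4373779296875, 77.1617660522461), (12.029585838317871, 26.662445068359375), 1.4804041385650635)
1245 25.02622832497103 ((453.5124206542969, -97.71649169921875), 31.58412742614746) ((453.5433654785156, -97.68589782714844), (60.76744842529297, 61.547515869140625), 47.930389404296875)
pos [457.  -97.2 201.6] F [ 1.  -0.9  0.4] w 85.3 g 0.0 q [ 0.14  0.14 -0.41  0.   -1.02 -1.64]
delta [  3.7  -0.3 141.6] [0.     0.001  0.0016]
```

Tape centre at (453.5,-97.7), radius 31.6, top z 25, as specified. Descending.

Request:
jog_arm(moves=[3.7,-0.4,30,0,0,0,3.7,-0.4,65,0,0,0,3.7,-0.4,100,0,0,0,3.7,-0.4,135,0,0,0,3.7,-0.4,160,0,0,0,3.7,-0.4,178,0,0,0,3.7,-0.4,185,0,0,0,3.7,-0.4,185,0,0,0])

```text
t: 15.63
eef_pos: [452.1, -98.3, 14.8]
orientation: [0.114, -3.136, 0.001]
ft_force: [0.8, -0.6, -0.0]
width: 85.5
grip_force: 0.0
```

Request:
jog_arm(moves=[0,0,5,0,0,0,0,0,10,0,0,0,0,0,14,0,0,0,0,0,17,0,0,0,0,0,17,0,0,0])

```text
t: 16.05
eef_pos: [452.6, -98.6, -1.0]
orientation: [0.113, -3.14, -0.0]
ft_force: [0.0, -0.2, 0.3]
width: 85.6
grip_force: 0.0
```

Request:
jog_arm(moves=[0,0,0,0,0,0,0,0,0,0,0,0,0,0,0,0,0,0,0,0,0,0,0,0,0,0,0,0,0,0], fingers=1, force=40)

```text
t: 16.47
eef_pos: [453.0, -98.6, -0.3]
orientation: [-0.113, 3.139, -0.0]
ft_force: [-0.4, -0.1, 5.7]
width: 61.9
grip_force: 44.1
```

Request:
jog_arm(moves=[0,0,-10,0,0,0,0,0,-30,0,0,0,0,0,-60,0,0,0,0,0,-95,0,0,0,0,0,-130,0,0,0,0,0,-165,0,0,0,0,0,-200,0,0,0,0,0,-220,0,0,0])

```text
t: 17.13
eef_pos: [453.8, -98.7, 223.0]
orientation: [-0.113, 3.134, -0.0]
ft_force: [0.3, 0.2, 0.1]
width: 61.5
grip_force: 44.0
```

```bash
python3 - <<'E'
from look import *
avg(2); go([550,132.3,222],4.1)
E
```

```text
avg [455.25 -98.67 224.44] sd [0.44 0.15 1.42] yaw 4.15 toolz [ 0.011  0.    -1.   ] F [ 0.72 -0.6   0.48] w 61.7
pos [454.8 -98.5 223. ] F [-0.1 -0.2 -1.4] w 61.7 g 44.07571262696219 q [ 0.14  0.11 -0.38  0.   -1.06 -1.64]
delta [-111.5  223.4    2. ] [-0.0001  0.0092  0.0005]
```

Request:
jog_arm(moves=[-14,28,0,0,0,0,-30,60,0,0,0,0,-46,92,0,0,0,0,-62,124,0,0,0,0,-78,156,0,0,0,0,-94,188,0,0,0,0,-106,212,0,0,0,0,-111.5,223,0,0,0,0])

```text
t: 17.9
eef_pos: [548.2, 134.6, 216.7]
orientation: [0.116, -3.137, 0.001]
ft_force: [0.5, -0.4, -0.3]
width: 61.9
grip_force: 44.1
```

Request:
jog_arm(moves=[0,0,0,0,0,0,0,0,0,0,0,0,0,0,0,0,0,0])

```text
t: 18.15
eef_pos: [547.0, 130.8, 218.2]
orientation: [0.111, -3.137, 0.001]
ft_force: [0.5, -0.0, 0.0]
width: 61.9
grip_force: 44.1
```

```bash
cat > tp.py <<'E'
from look import *
def tape(tag,dz,sv=True):
    m=avg(3); f,C=look(tag,sv=sv)
    M=cv2.inRange(hsv(f),(45,90,20),(88,255,255)); P=C[M>0]; P=P[np.hypot(P[:,0]-m[0],P[:,1]-m[1])<60]; T=P[abs(P[:,2]-P[:,2].max())<5] if len(P) else P
    if len(T)>20:
        print('tape',len(T),T[:,2].mean(),cv2.minEnclosingCircle(T[:,:2].astype(np.float32)))
        # circle fit
        pl=np.linalg.lstsq(np.c_[T[:,:2]-m[:2],np.ones(len(T))],T[:,2],rcond=None)[0]; print('plane',pl)
    Y=C[(ymask(f)>0)]; Y=Y[(abs(Y[:,2]-132)<8)&(abs(Y[:,0]-550)<60)&(abs(Y[:,1]-132)<60)]
    if len(Y)>50:
        print('shelf',len(Y),Y.mean(0).round(1),Y[:,0].min().round(1), np.percentile(Y[:,1],[1,99]).round(1), 'front z',Y[Y[:,0]<Y[:,0].min()+6][:,2].mean())
    return m,f,C
E
python3 - <<'E'
from tp import *
m,f,C=tape('w9',0); go([549,132.3,195],4.1)
E
```

```text
avg [547.28 130.64 218.88] sd [0.14 0.03 0.24] yaw 4.04 toolz [-0.001 -0.    -1.   ] F [-0.33 -0.14 -0.37] w 61.5
wrist board 475 124.11 ((604.9265747070312, 134.82952880859375), (10.026719093322754, 51.9851188659668), 4.000553131103516)
shelf 3411 [535.5 130.3 130.4] 513.7 [ 92.2 169.9] front z 129.5511981523974
pos [547.6 130.8 219.3] F [-0.6 -0.1 -0.8] w 61.6 g 44.07027442145797 q [ 0.52  0.29 -0.17 -0.   -1.12 -2.02]
delta [-1.5  1.4 24.3] [ 0.0001  0.     -0.0011]
```

View pics/w9.png

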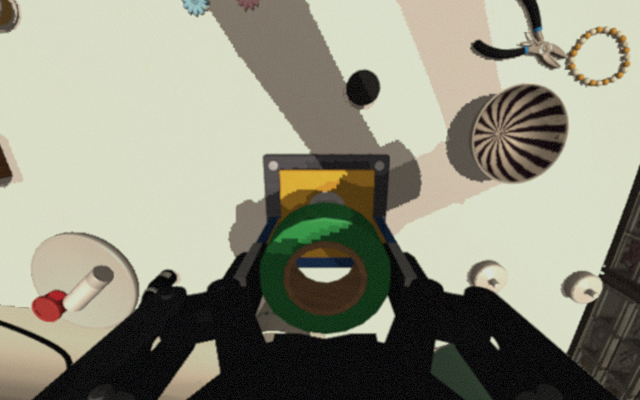

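The wrist view shows the tape held level at (325,268), with the shelf and post just beyond it at (325,195). Next I locate the tape centre in the hand.

```bash
python3 - <<'E'
from tp import *
f=dict(np.load('w9.npz')); C=cloud(f); M=cv2.inRange(hsv(f),(45,90,20),(88,255,255))>0
P=C[M]; P=P[np.hypot(P[:,0]-547,P[:,1]-131)<60]; print(np.percentile(P[:,2],[5,50,95]))
T=P[(P[:,2]>236)&(P[:,2]<252)]; print(len(T)); d=T[:,:2]
print(cv2.minEnclosingCircle(d.astype(np.float32)),fitxy(T)); print('plane',np.linalg.lstsq(np.c_[d-[547,131],np.ones(len(d))],T[:,2],rcond=None)[0])
k,l,s,c=cv2.connectedComponentsWithStats((~M).astype(np.uint8)[200:330,260:390])
# outer contour ellipse centre on plane z=top
cs,_=cv2.findContours(M.astype(np.uint8),cv2.RETR_CCOMP,cv2.CHAIN_APPROX_NONE)
cs=sorted(cs,key=cv2.contourArea)[-2:]
for q in cs: 
    print(len(q),cv2.contourArea(q), cv2.minEnclosingCircle(onplane(f,q.reshape(-1,2),245)[:,:2].astype(np.float32)))
E
```

```text
[231.06072753 244.45619139 245.6431413 ]
7603
((540.5313720703125, 130.62399291992188), 41.931400299072266) ((546.0219116210938, 133.270263671875), (63.13380813598633, 69.67230987548828), 42.114620208740234)
plane [2.19238136e-02 2.03582584e-03 2.44297434e+02]
230 5071.0 ((548.2609252929688, 130.99818420410156), 20.702672958374023)
372 13140.0 ((544.6246337890625, 130.4412384033203), 34.35035705566406)
```

Tape centre is within about 1 mm of the TCP and level. I shift (-2,+1.4) and lower over the post.

Request:
jog_arm(moves=[-2,1.4,0,0,0,0,-2,1.4,8,0,0,0,-2,1.4,16,0,0,0,-2,1.4,24,0,0,0,-2,1.4,31,0,0,0,-2,1.4,38,0,0,0,-2,1.4,43,0,0,0,-2,1.4,43,0,0,0])

```text
t: 19.02
eef_pos: [549.0, 133.1, 174.4]
orientation: [0.112, -3.137, 0.002]
ft_force: [-0.7, 1.5, -1.6]
width: 61.4
grip_force: 44.1
```

Request:
jog_arm(moves=[0,0,5,0,0,0,0,0,10,0,0,0,0,0,15,0,0,0,0,0,20,0,0,0,0,0,20,0,0,0])

```text
t: 19.43
eef_pos: [549.1, 133.1, 154.8]
orientation: [0.112, -3.137, 0.001]
ft_force: [-0.2, 1.0, -1.1]
width: 61.8
grip_force: 44.1
```

Request:
jog_arm(moves=[0,0,5,0,0,0,0,0,9,0,0,0,0,0,13,0,0,0,0,0,16,0,0,0,0,0,18,0,0,0,0,0,18,0,0,0])

```text
t: 19.93
eef_pos: [549.5, 133.2, 137.5]
orientation: [0.113, -3.139, 0.001]
ft_force: [0.3, 0.1, -0.5]
width: 62.0
grip_force: 44.1
```

Request:
jog_arm(moves=[0,0,1,0,0,0,0,0,2,0,0,0,0,0,3,0,0,0,0,0,3,0,0,0])

```text
t: 20.27
eef_pos: [549.7, 133.3, 135.0]
orientation: [0.113, -3.139, -0.0]
ft_force: [0.3, -0.5, -0.5]
width: 61.4
grip_force: 44.1
```

Request:
jog_arm(moves=[0,0,1,0,0,0,0,0,1.5,0,0,0,0,0,1.5,0,0,0])

```text
t: 20.52
eef_pos: [549.7, 133.3, 133.5]
orientation: [0.113, -3.139, 0.0]
ft_force: [-0.0, -0.2, -1.0]
width: 61.5
grip_force: 44.1
```

Request:
jog_arm(moves=[0,0,1,0,0,0,0,0,1.5,0,0,0,0,0,1.5,0,0,0])

```text
t: 20.77
eef_pos: [549.9, 133.4, 132.3]
orientation: [-0.113, 3.139, -0.0]
ft_force: [-1.0, 0.5, 0.1]
width: 61.8
grip_force: 44.3
```

Request:
jog_arm(moves=[0,0,0.5,0,0,0,0,0,1,0,0,0,0,0,1,0,0,0])

```text
t: 21.02
eef_pos: [549.9, 133.4, 132.0]
orientation: [-0.113, 3.139, -0.0]
ft_force: [-2.9, -0.6, 3.7]
width: 61.7
grip_force: 44.8
```

Contact with the shelf at the expected height. Release and retreat.

Request:
jog_arm(moves=[0,0,-0.7,0,0,0,0,0,-0.7,0,0,0])

```text
t: 21.18
eef_pos: [549.9, 133.4, 132.1]
orientation: [-0.113, 3.139, 0.0]
ft_force: [-1.8, -0.9, 3.3]
width: 61.8
grip_force: 44.4
```

Request:
jog_arm(moves=[0,0,0,0,0,0,0,0,0,0,0,0,0,0,0,0,0,0,0,0,0,0,0,0,0,0,0,0,0,0], fingers=0)

```text
t: 21.6
eef_pos: [549.8, 133.4, 131.6]
orientation: [0.113, -3.139, 0.0]
ft_force: [0.1, -0.5, -0.6]
width: 85.5
grip_force: 0.0
```

Request:
jog_arm(moves=[0,0,-8,0,0,0,0,0,-25,0,0,0,0,0,-50,0,0,0,0,0,-80,0,0,0,0,0,-110,0,0,0,0,0,-140,0,0,0,0,0,-150,0,0,0,0,0,-150,0,0,0])

```text
t: 22.27
eef_pos: [551.2, 133.9, 286.1]
orientation: [-0.113, 3.132, 0.005]
ft_force: [0.1, 0.8, 0.1]
width: 85.7
grip_force: 0.0
```

```bash
python3 - <<'E'
from tp import *
m,f,C=tape('w10',0)
M=cv2.inRange(hsv(f),(45,90,20),(88,255,255))>0; P=C[M]; P=P[np.hypot(P[:,0]-550,P[:,1]-132)<50]; T=P[P[:,2]>150]
print(len(T),np.percentile(T[:,2],[5,50,95]),cv2.minEnclosingCircle(T[:,:2].astype(np.float32)),'plane',np.linalg.lstsq(np.c_[T[:,:2]-[550,132],np.ones(len(T))],T[:,2],rcond=None)[0])
s=grab('scene')['pixels'][160:280,210:330]
w=f['pixels'][60:300,200:440]
a=np.hstack([cv2.resize(w,(400,400)),cv2.resize(s,(400,400),interpolation=cv2.INTER_CUBIC)])
cv2.imwrite('pics/fin.png',cv2.cvtColor(a,cv2.COLOR_RGB2BGR))
E
```

```text
avg [549.41 133.39 281.69] sd [0.47 0.19 1.18] yaw 4.1 toolz [-0.     0.001 -1.   ] F [-0.31 -0.03 -0.4 ] w 85.4
wrist board 1062 123.96 ((602.9608764648438, 136.4937744140625), (12.396768569946289, 145.37611389160156), 3.9215247631073)
shelf 1372 [543.3 119.3 130.5] 514.2 [ 82.2 169.5] front z 129.80692237713023
1882 [154.85080082 156.63331378 338.03694929] ((542.0296630859375, 131.3501434326172), 48.471221923828125) plane [-3.01252023e-01 -5.49713122e-02  1.66913080e+02]
```

View pics/fin.png

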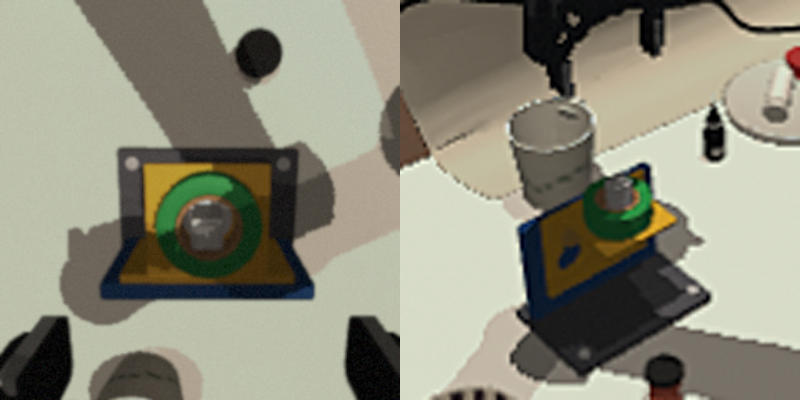

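The final views show the tape flat around the post, with its top at z 157 (shelf 131 + 26). The bracket is hooked on the stand, the gripper is clear, and jar and bowl stand in place. Handing in.

```bash
python3 -c "
from cell import workorder; print(workorder.hand_in())"
```

```text
the job is handed in; nothing more can be done
None
```

I handed the job in at about 23 s of the 69 s limit: the yellow bracket is hung on both studs and slid fully down, the green tape lies flat on its shelf around the post, and the bead jar and striped bowl were left where they stood; no verdict came back.

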